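Set out the thimble row

TASK

Set out a straight, evenly spaced row on the blue runner between the brass magnifier and the crystal salt cellar: the wooden plinth halfway between those two with the red thimble standing on the middle of it, the all-silver thimble halfway between the magnifier and the plinth, and the gold-topped silver thimble halfway between the plinth and the salt cellar. Leave everything standing upright, thimbles mouth down as they are now, and do not shift the magnifier, the salt cellar or the green thimble.

Things in the scene. Friction and masses are not known exactly. Their poses are not given: they have to be found in the camera images.
- runner: blue cloth runner, a flat fixed strip 68 mm by 380 mm and 2 mm thick on the glass shelf (shelf top 6 mm, runner top 8 mm above the work surface); origin at the middle of its underside, its y axis runs along its length; the magnifier stands on its centre line 150 mm from its middle towards one end, the salt cellar likewise towards the other (which end is which varies); a fixed low rack (45 mm high) lies beyond it
- magnifier: brass magnifier on a short stand: round foot 52 mm across, a level lens in a 48 mm brass ring right above the foot, 48 mm tall, loose; origin at the centre of its underside
- cellar: clear cut crystal salt cellar with a white-edged eight-sided rim, 50 mm across, 30 mm tall, loose; origin at the centre of its underside
- plinth_mid (a point): round plinth of pale turned wood, 44 mm across and 24 mm tall, flat on top, about 30 g; the point is its centre, 12 mm above its underside; z is its upright axis
- red_thimble_mid (a point): red enamel thimble with a thin brass foot band, mouth down, 21 mm across the foot, 18 mm near the domed top, 24 mm tall, solid to the gripper, 16 g or so; the point is its centre, 12 mm above its foot; z is its upright axis
- silver_thimble_mid (a point): polished thimble, silver all over, mouth down, 21 mm across the foot, 18 mm near the domed top, 24 mm tall, solid to the gripper, 16 g or so; the point is its centre, 12 mm above its foot; z is its upright axis
- gilt_thimble_mid (a point): polished silver thimble with a gold-coloured top and thin brass foot band, mouth down, 21 mm across the foot, 18 mm near the domed top, 24 mm tall, solid to the gripper, 16 g or so; the point is its centre, 12 mm above its foot; z is its upright axis
- green_thimble_mid (a point): green enamel thimble (stays where it is), mouth down, 21 mm across the foot, 18 mm near the domed top, 24 mm tall, solid to the gripper, 16 g or so; the point is its centre, 12 mm above its foot; z is its upright axis
There are look-alikes about, which are no part of the job. There is more than one size of the part that bears red_thimble_mid; the job needs the smaller.

How it is judged:
By the outcome, as a careful person would: the job done as asked, in the order asked, and still so for the second after the job is handed in, with the robot touching nothing.
It also fails if it takes over 104 s, if anything falls off the work surface, if the arm or the gripper's body presses on something with over 40 N, if the wrist force passes 120 N, or if a joint passes its speed limit or range.

ROBOT

A 6-joint arm with a two-finger parallel gripper is mounted at the origin on the work surface. World frame = base frame: x ahead of the robot, y to its left, z up, the work surface at z = 0. Lengths are in m, angles in rad, forces in N, time in s.
With the tool pointing down it reaches from about 0.325 to 0.9 m from the base axis. Payload 3.5 kg.
Tool frame: the origin (TCP) lies between the finger pads; the fingertips stand 17 mm ahead of it and the grasp point (between the pads) lies 2 mm behind it; z points along the fingers, y is the direction in which the jaws open and shut (so a half turn about z gives the same grasp; the last joint's range is limited). The gripper opens to 85 mm and grips with 20 to 120 N. Pads are 22 mm wide; open, the fingers measure 114 mm over their backs; the gripper's body (76 mm by 85 mm) begins 54 mm behind the grasp point. The pads swing forward as they close: fully open they stand 13 mm farther back than shut.
Start: joints at [-1.344, 0.276, -0.026, 1.268, 0, 1.467], TCP at [0.202, -0.591, 0.248] pointing down, gripper open.
Joint ranges: [-3.12, 3.12], [-0.85, 1.88], [-1.08, 1.24], [-1.95, 2.15], [-1.57, 1.53], [-3.14, 3.14]. Speed limits (rad/s): [2.57, 2.57, 3.14, 3.14, 3.14, 3.14].

INTERFACE

Orientations are given as a unit quaternion [w, x, y, z].
In Python, from workcell import r gives the robot as it stands.
- The arm moves only by the shell command python3 -m creep 'ROWS' [FORCE]. ROWS is a JSON object of lists of equal length, an entry for each row: "linear": the shift along the tool's x, y, z in mm, a list of three; "delta_rot": the turn, a rotation vector about the tool's x, y, z in degrees, a list of three; "grip": the closure, from 0 (fully open) to 1 (shut). In form: {"linear": [[tx, ty, tz], ...], "delta_rot": [[wx, wy, wz], ...], "grip": [grip, ...]}. A call has 1 to 5 rows; each row is the pose to reach, as a shift and turn from the pose commanded when the call began, along the tool's axes at that moment; what a row does not reach only later rows make up. A row lasts 1/8 s, in which the tool goes at most 62.5 mm and 10.7 degrees, less where a joint would pass 70% of its speed; a pose out of reach is approached as far as the arm can. A call with a gripper value outside its range is refused whole. The fingers move at their own pace and stop on an object; FORCE is the grip in N (left out, the last holds). Time passes only in rows, so rows that repeat a pose let the fingers close. It gives the time, the measured TCP pose, the force and the opening at its end, in the units of the state.
- r.get_state(): the state, without advancing time (a new reading comes with each control period).
- r.grab_frame(name): name is "scene" or "top" or "wrist"; returns (picture, depth): 420x560x3 uint8, red, green, blue; 420x560 float32, m along the optical axis (not along the pixel's ray), 0 where there is no reading.
- r.camera_info(name): a dict with "mtx" (3x3 intrinsics, pixels), "world_from_camera" (4x4, takes a point from camera to world coordinates); the wrist camera has in their place "hand_eye" (4x4, takes a point from camera to tool coordinates, whose origin is the TCP and whose axes are the flange's). Camera axes: x right, y down, z forward; pixel columns grow to the right and rows downward; lengths in m; the calibration is good to about 2 mm. A picture is of the moment at which its call begins: read the wrist's pose just before it. camera_info takes no time and is no camera call.
- r.finish_job(): hands the job in, once; it reports no verdict.
Trained networks look in the newest picture that a camera, given by its name, has taken for a name from the list of things; names that differ only in an ending like _2 or _b are one class to them, and where a whole thing is asked for, a point or a joint stands for the part that bears it (a point fixed in the world has none). Each returns a list of dicts, best first, with "p" (0 to 1); they miss things now and then, are a little off and sometimes report something else, mostly with a low value. They report only what shows in the picture. A call takes as long as a camera call. They do not tell look-alikes from the thing itself.
- r.look_for(camera, name): "location" ([x, y, z] in m, in world coordinates, good to about 4 mm: the middle of the surface that is visible of it).
- r.masks_of(camera, name): "pixels" (420x560 bool, what is visible of it).
- r.place_of(camera, name): "location" ([x, y, z] in m, in world coordinates, good to about 4 mm: a listed point, or the origin of a listed thing).
The state is a dict: "t": time; "joint_pos": joint angles; "dq": joint speeds; "joint_efforts": joint torques, N m; "ee_pos": TCP position; "orientation": TCP orientation; "ft_force": force on the tool from outside, world axes, zero at the start; "wrist_torque": the same for the moment, N m; "finger_gap": opening from 0.0 (shut) to 1.0 (fully open).
Only numpy, scipy, OpenCV 4.12 (cv2) and the standard library are available. Lean on these libraries where they do the work, as an engineer would, in place of code of your own. Each camera call takes 0.05 s, during which the arm holds its last target.

## Working session

There is one attempt and no reset: what is moved stays moved. The work goes in short steps, Python scripts to look and compute and a shell command to move; the robot and the scene stay as the last step left them, time stands still between calls to the robot, and variables do not carry over. Pictures are saved under pics/ and viewed, and the job is handed in when it is done.

```bash
ls; mkdir -p pics
python3 - <<'E'
from workcell import r
import cv2,numpy as np
print(r.get_state())
for n in("scene","top"):
    p,d=r.grab_frame(n); cv2.imwrite(f"pics/{n}0.png",p[:,:,::-1]); np.save(f"pics/{n}0d.npy",d)
    print(n,r.camera_info(n))
print(r.camera_info("wrist"))
p,d=r.grab_frame("wrist"); cv2.imwrite(f"pics/wrist0.png",p[:,:,::-1])
E
```

```text
pics
{'t': 0.0, 'joint_pos': array([-1.34440589e+00,  2.77088527e-01, -2.78918160e-02,  1.26796202e+00,
       -2.07282204e-05,  1.46737773e+00]), 'dq': array([ 0.00072403,  0.00226701,  0.00065836,  0.00042984, -0.00198132,
       -0.00028558]), 'joint_efforts': array([ 1.60217252e-03, -4.45504260e+01,  2.95206964e+01,  1.63195620e-02,
       -1.42012141e-04, -8.32864146e-06]), 'ee_pos': array([ 0.20222301, -0.59060702,  0.24718209]), 'orientation': array([-1.07035174e-03,  9.86433464e-01,  1.64158063e-01, -7.62783487e-05]), 'ft_force': array([-0.04338267, -0.42596501, -0.47555363]), 'wrist_torque': array([ 0.00194135, -0.03785457, -0.02492351]), 'finger_gap': 1.0025461763554082}
scene {'mtx': array([[523.92319995,   0.        , 279.89353096],
       [  0.        , 523.92319995, 212.13134156],
       [  0.        ,   0.        ,   1.        ]]), 'world_from_camera': array([[-0.77777722,  0.38569663, -0.49628691,  0.91380332],
       [ 0.6283614 ,  0.49596302, -0.59931847,  0.51309807],
       [ 0.01498484, -0.7779838 , -0.62810562,  0.57377308],
       [ 0.        ,  0.        ,  0.
[... 276 characters left out ...]
      [-0.99993747,  0.00822113,  0.00758049, -0.01960364],
       [-0.00779069, -0.0258451 , -0.9996356 ,  0.9536303 ],
       [ 0.        ,  0.        ,  0.        ,  1.        ]])}
{'mtx': array([[360.30687245,   0.        , 278.29974162],
       [  0.        , 360.30687245, 209.25152258],
       [  0.        ,   0.        ,   1.        ]]), 'hand_eye': array([[-2.70847760e-05, -9.65241925e-01, -2.61358042e-01,
         6.56367882e-02],
       [ 9.99999998e-01, -1.21993947e-05, -5.85763829e-05,
        -2.85660499e-04],
       [ 5.33519706e-05, -2.61358043e-01,  9.65241923e-01,
        -1.26022387e-01],
       [ 0.00000000e+00,  0.00000000e+00,  0.00000000e+00,
         1.00000000e+00]])}
```

View pics/top0.png

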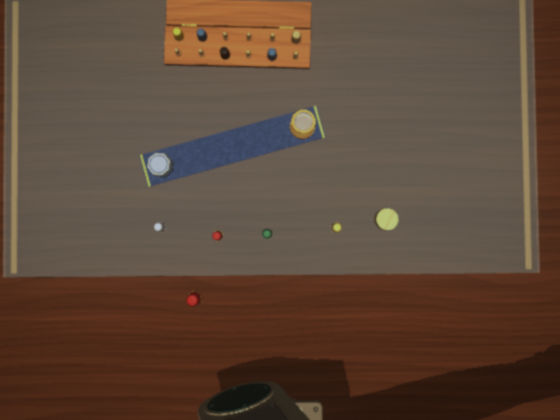

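View pics/scene0.png

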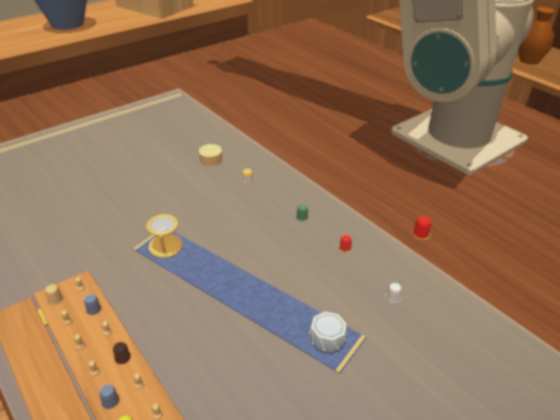

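Top view: salt cellar (158,164), magnifier (303,124), silver (158,227), red A (217,236), green (267,233), gilt (337,227), plinth (387,219), red B (192,300). Next I'll measure the two reds and get positions.

```bash
cat > h.py <<'E'
from workcell import r
import cv2,numpy as np
from scipy.spatial.transform import Rotation as R
def pose():
    s=r.get_state(); q=s["orientation"]; T=np.eye(4); T[:3,:3]=R.from_quat([q[1],q[2],q[3],q[0]]).as_matrix(); T[:3,3]=s["ee_pos"]; return T
def back(K,W,u,v,d):
    K=np.asarray(K); c=np.array([(u-K[0,2])/K[0,0]*d,(v-K[1,2])/K[1,1]*d,d,1]); return (W@c)[:3]
def rayz(K,W,u,v,z):
    a=back(K,W,u,v,1.0);o=W[:3,3]; return o+(a-o)*(z-o[2])/(a[2]-o[2])
E
python3 - <<'E'
from h import *
p,d=r.grab_frame("top"); i=r.camera_info("top");K,W=i["mtx"],i["world_from_camera"]
for n in["plinth_mid","red_thimble_mid","silver_thimble_mid","gilt_thimble_mid","green_thimble_mid","magnifier","cellar","runner"]:
    for m in r.place_of("top",n)[:4]: print(n,round(m["p"],2),np.round(m["location"],4))
for nm in ["red_thimble_mid","plinth_mid","silver_thimble_mid"]:
  for m in r.masks_of("top",nm)[:4]:
    y,x=np.nonzero(m["pixels"]); dd=d[y,x]; 
    print(nm,round(m["p"],2),x.min(),x.max(),y.min(),y.max(),len(x),"top z",back(K,W,x.mean(),y.mean(),dd.min()),"diam mm",2*np.sqrt(len(x)/np.pi)*np.median(dd)/461*1000)
for u,v in[(230,145),(420,250),(192,330)]: print(back(K,W,u,v,d[v,u]))
hs=cv2.cvtColor(p,cv2.COLOR_RGB2HSV)
c=cv2.resize(p[80:320,130:410],None,fx=2.8,fy=2.5,interpolation=cv2.INTER_CUBIC);cv2.imwrite("pics/topcrop.png",c[:600,:,::-1])
s=cv2.imread("pics/scene0.png");cv2.imwrite("pics/sccrop.png",cv2.resize(s[140:310,190:440],None,fx=3.2,fy=3.2,interpolation=cv2.INTER_CUBIC))
E
```

```text
plinth_mid 0.96 [ 0.4736 -0.2317  0.0169]
red_thimble_mid 0.69 [0.3113 0.1586 0.0158]
red_thimble_mid 0.46 [0.4386 0.1021 0.0186]
silver_thimble_mid 0.55 [0.4646 0.2264 0.0163]
gilt_thimble_mid 0.53 [ 0.4604 -0.1311  0.0225]
green_thimble_mid 0.54 [0.4425 0.007  0.0141]
magnifier 0.7 [ 0.6638 -0.0663  0.009 ]
cellar 0.62 [0.5882 0.2232 0.0087]
runner 0.84 [0.6266 0.0783 0.0088]
runner 0.57 [ 0.6652 -0.0676  0.0093]
red_thimble_mid 0.65 213 221 232 239 57 top z [0.44020625 0.10314744 0.03418275] diam mm 17.08917489261135
red_thimble_mid 0.48 187 201 291 305 176 top z [0.31626427 0.14934436 0.03640688] diam mm 29.93881193020198
plinth_mid 0.65 375 397 210 229 367 top z [ 0.46933936 -0.23266442  0.03583747] diam mm 43.199783995489234
[0.62592505 0.07951009 0.00598363]
[ 0.4066478  -0.30775088  0.0082083 ]
[0.24629856 0.15973933 0.00404878]
```

View pics/sccrop.png

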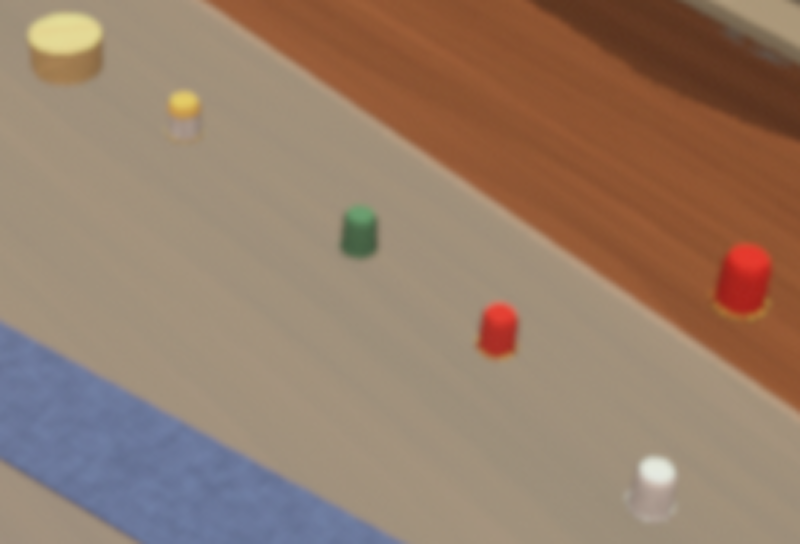

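View pics/topcrop.png

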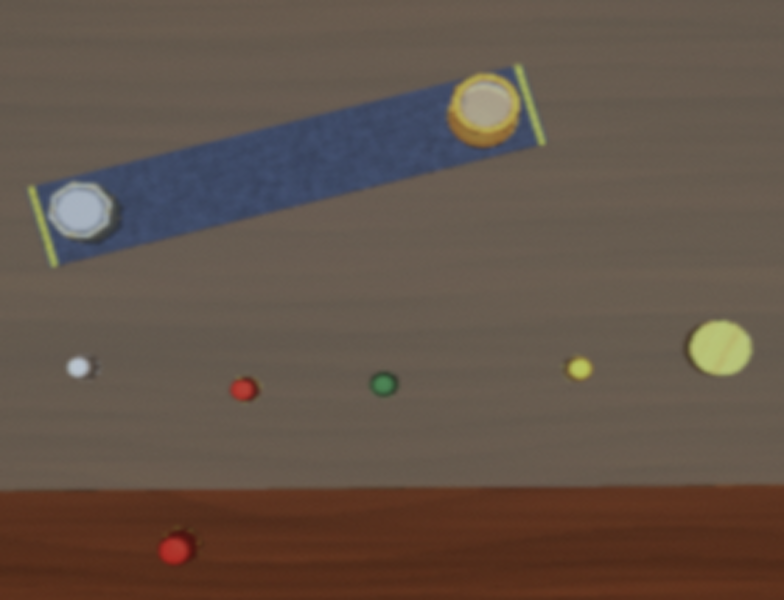

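Two reds: A at top (217,236) measures 17 mm across, and B at (192,300) measures about 30 mm and stands on the bare wood. The scene crop also shows B clearly bigger, so A is the one meant. The silver (158,227) and the gold-topped one (337,227) are the only ones of their kind outside the rack. Now for the precise geometry.

Run:
```python
from h import *
def run(n):
    p,d=r.grab_frame(n); i=r.camera_info(n);K,W=i["mtx"],i["world_from_camera"]
    hs=cv2.cvtColor(p,cv2.COLOR_RGB2HSV)
    m=((hs[:,:,0]>100)&(hs[:,:,0]<130)&(hs[:,:,1]>80)).astype(np.uint8)
    m=cv2.morphologyEx(m,cv2.MORPH_OPEN,np.ones((3,3)))
    k,l,st,c=cv2.connectedComponentsWithStats(m); b=1+st[1:,4].argmax()
    y,x=np.nonzero(l==b)
    P=np.array([rayz(K,W,u,v,.008)[:2] for u,v in zip(x,y)],np.float32)
    (c,s,a)=cv2.minAreaRect(P*1000); print(n,"rect",np.round(c,1),np.round(s,1),a, cv2.boxPoints((c,s,a)).round(1).tolist())
    for nm in["magnifier","cellar","runner"]:
        for q in r.place_of(n,nm)[:2]: print(nm,round(q["p"],2),np.round(q["location"],4))
    for nm in["red_thimble_mid","silver_thimble_mid","gilt_thimble_mid","plinth_mid"]:
        for q in r.place_of(n,nm)[:2]: print(nm,round(q["p"],2),np.round(q["location"],4))
run("top");run("scene")
```

```text
top rect [618.9  94.1] [ 64.1 323.1] 15.279903411865234 [[545.4000244140625, 241.5], [630.5999755859375, -70.19999694824219], [692.4000244140625, -53.29999923706055], [607.2999877929688, 258.3999938964844]]
magnifier 0.6 [ 0.6644 -0.069   0.0103]
magnifier 0.49 [0.4447 0.0069 0.0208]
cellar 0.93 [0.5874 0.2212 0.0092]
red_thimble_mid 0.61 [0.4429 0.1029 0.0168]
red_thimble_mid 0.58 [0.3137 0.1576 0.0171]
silver_thimble_mid 0.59 [0.4627 0.2244 0.0185]
gilt_thimble_mid 0.56 [ 0.4562 -0.1351  0.02  ]
plinth_mid 0.74 [ 0.4746 -0.2353  0.0161]
scene rect [640.9  94.4] [3.9 2.8] 54.538360595703125 [[638.5999755859375, 93.5999984741211], [640.9000244140625, 92.0], [643.2000122070312, 95.0999984741211], [640.9000244140625, 96.80000305175781]]
magnifier 0.76 [ 0.6635 -0.064   0.006 ]
cellar 0.85 [0.5876 0.2199 0.0073]
cellar 0.61 [0.6248 0.0741 0.0097]
runner 0.86 [0.6258 0.0746 0.0103]
red_thimble_mid 0.73 [0.3159 0.1544 0.0151]
red_thimble_mid 0.69 [0.4421 0.1088 0.0187]
silver_thimble_mid 0.49 [0.4615 0.2272 0.0192]
gilt_thimble_mid 0.63 [ 0.4576 -0.1382  0.0166]
plinth_mid 0.82 [ 0.4715 -0.2369  0.0146]
```

```bash
python3 -m creep '{"linear":[[46,-31,0],[93,-62,0],[139,-94,0],[186,-125,0],[232,-156,0]],"delta_rot":[[0,0,-10],[0,0,-20],[0,0,-30],[0,0,-40],[0,0,-50]],"grip":[0.3,0.3,0.3,0.3,0.3]}' 40; python3 -c "
from h import *
T=pose();print(T.round(4)); d=np.array([.4725,-.2345,.15])-T[:3,3];print((T[:3,:3].T@d*1000).round(1)); print('yaw x',np.degrees(np.arctan2(T[1,0],T[0,0])))"
```

```text
t: 2.17
ee_pos: [0.3723, -0.3672, 0.2486]
orientation: [0.0, 0.823, 0.568, 0.0]
ft_force: [0.5, -1.5, -0.3]
finger_gap: 0.699
[[ 3.549e-01  9.349e-01  7.000e-04  3.723e-01]
 [ 9.349e-01 -3.549e-01 -6.000e-04 -3.672e-01]
 [-3.000e-04  8.000e-04 -1.000e+00  2.486e-01]
 [ 0.000e+00  0.000e+00  0.000e+00  1.000e+00]]
[159.6  46.5  98.6]
yaw x 69.21341419351035
```

```bash
python3 -m creep '{"linear":[[50,15,20],[100,30,40],[150,44,60],[158,46,80],[158,46,80]],"delta_rot":[[0,0,-9],[0,0,-18],[0,0,-27],[0,0,-36],[0,0,-36]],"grip":[0.3,0.3,0.3,0.3,0.3]}'
cat >> h.py <<'E'
def wk(): 
    i=r.camera_info("wrist"); return i["mtx"],pose()@i["hand_eye"]
def tool(p):
    T=pose(); d=np.array(p)-T[:3,3]; print("ee",T[:3,3].round(4),"yaw",round(np.degrees(np.arctan2(T[1,0],T[0,0])),2),"go",(T[:3,:3].T@d*1000).round(1))
E
python3 - <<'E'
from h import *
K,W=wk(); p,d=r.grab_frame("wrist"); cv2.imwrite("pics/w1.png",p[:,:,::-1])
for m in r.masks_of("wrist","plinth_mid"):
    y,x=np.nonzero(m["pixels"]); dd=d[y,x]; t=dd[dd>0]
    P=np.array([back(K,W,u,v,z) for u,v,z in zip(x,y,dd)]); top=P[P[:,2]>P[:,2].max()-.004]
    c,rad=cv2.minEnclosingCircle((top[:,:2]*1000).astype(np.float32)); print(m["p"],P[:,2].min(),P[:,2].max(),c,rad)
for q in r.place_of("wrist","plinth_mid"): print(q)
tool([.4725,-.2345,.15])
E
```

```text
t: 2.8
ee_pos: [0.4703, -0.2361, 0.1668]
orientation: [-0.002, 0.609, 0.793, -0.0]
ft_force: [0.1, -0.7, 0.3]
finger_gap: 0.701
0.83 0.00511194780490648 0.29295901533192187 (453.10784912109375, -172.33355712890625) 9.999999747378752e-05
{'location': [0.4758, -0.2369, 0.0205], 'p': 0.77}
ee [ 0.4714 -0.2387  0.1693] yaw 104.73 go [ 3.8  2.1 19.3]
```

View pics/w1.png

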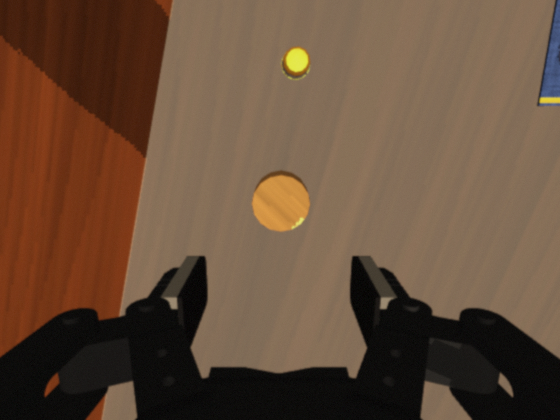

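Plinth at (281,203), radius about 28 px. The gold-topped thimble is at (297,62).

```bash
cat >> h.py <<'E'
def disc(nm,ztop,cam="wrist",near=None,save=None):
    if cam=="wrist": K,W=wk()
    else: i=r.camera_info(cam);K,W=i["mtx"],i["world_from_camera"]
    p,d=r.grab_frame(cam)
    if save: cv2.imwrite(save,p[:,:,::-1])
    for m in r.masks_of(cam,nm):
        y,x=np.nonzero(m["pixels"])
        P=np.array([rayz(K,W,u,v,ztop)[:2] for u,v in zip(x,y)])
        dd=d[y,x]; g=dd>0
        z=np.array([back(K,W,u,v,q)[2] for u,v,q in zip(x[g],y[g],dd[g])])
        c,rad=cv2.minEnclosingCircle((P*1000).astype(np.float32))
        print(nm,round(m["p"],2),"px",x.mean().round(1),y.mean().round(1),"n",len(x),"mean@z",(P.mean(0)*1000).round(1),"circ",np.round(c,1),round(rad,1),"z95",np.percentile(z,95).round(4))
E
python3 - <<'E'
from h import *
disc("plinth_mid",.030)
disc("gilt_thimble_mid",.030)
for q in r.place_of("wrist","plinth_mid"): print(q)
tool([.4725,-.2345,.15])
p,d=r.grab_frame("wrist");K,W=wk(); hs=cv2.cvtColor(p,cv2.COLOR_RGB2HSV); print(hs[203,281],hs[250,281],d[203,281],back(K,W,281,203,d[203,281]), back(K,W,281,290,d[290,281]))
E
```

```text
plinth_mid 0.65 px 279.5 196.3 n 2683 mean@z [ 470.9 -234.3] circ [ 470.7 -234.6] 23.3 z95 0.0315
gilt_thimble_mid 0.59 px 293.7 57.4 n 712 mean@z [ 455.6 -137.8] circ [ 455.2 -137.6] 10.6 z95 0.031
{'location': [0.4744, -0.2405, 0.0167], 'p': 0.77}
ee [ 0.4713 -0.2386  0.1691] yaw 104.8 go [ 3.7  2.2 19.1]
[ 16 171 203] [ 16  86 131] 0.2740284 [ 0.47313567 -0.23881845  0.02923115] [ 0.49509784 -0.32048598  0.0073862 ]
```

Run:
```python
from h import *
p,d=r.grab_frame("wrist");i=r.camera_info("wrist")
for u,v in[(193,262),(193,280),(195,290),(365,262),(365,280),(180,290)]: print(u,v,(back(i["mtx"],i["hand_eye"],u,v,d[v,u])*1000).round(1))
```

```text
193 262 [ 11.1 -33.    1.2]
193 280 [  9.7 -30.2 -11.2]
195 290 [  4.9 -30.2  -9.4]
365 262 [11.1 32.5  1.2]
365 280 [ 10.5  29.3 -12.8]
180 290 [ 11.8 -31.7 -22.5]
```

```bash
python3 -m creep '{"linear":[[4,1,35],[4,1,70],[4,1,100],[4,1,115],[4,1,115]],"delta_rot":[[0,0,0],[0,0,0],[0,0,0],[0,0,0],[0,0,0]],"grip":[0.3,0.3,0.3,0.3,0.3]}'
python3 - <<'E'
from h import *
tool([.471,-.2345,.0205])
p,d=r.grab_frame("wrist");cv2.imwrite("pics/w2.png",p[:,:,::-1])
E
```

```text
t: 3.92
ee_pos: [0.4704, -0.2333, 0.0526]
orientation: [-0.001, 0.61, 0.793, -0.0]
ft_force: [0.9, 0.6, 1.0]
finger_gap: 0.704
ee [ 0.4704 -0.2333  0.0526] yaw 104.88 go [-1.4  0.3 32.1]
```

View pics/w2.png

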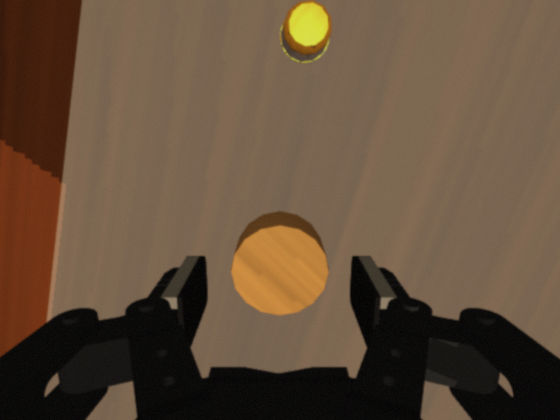

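Plinth disc at (280,270), laterally centred between the fingers.

Run:
```python
from h import *
K,W=wk();c=rayz(K,W,280,269.5,.030);print(c);tool([c[0],c[1],.0205])
```

```text
[ 0.47218276 -0.23596372  0.03      ]
ee [ 0.4713 -0.2338  0.0536] yaw 104.88 go [-2.3  0.3 33.1]
```

```bash
python3 -m creep '{"linear":[[-2,0,15],[-2,0,28],[-2,0,32],[-2,0,32],[-2,0,32]],"delta_rot":[[0,0,0],[0,0,0],[0,0,0],[0,0,0],[0,0,0]],"grip":[0.3,0.3,0.3,0.5,0.7]}' 40;python3 -m creep '{"linear":[[0,0,0],[0,0,0],[0,0,0]],"delta_rot":[[0,0,0],[0,0,0],[0,0,0]],"grip":[0.7,0.7,0.7]}' 40
python3 - <<'E'
from h import *
tool([.471,-.2345,.0205]);print(r.get_state()["ft_force"])
p,d=r.grab_frame("wrist");cv2.imwrite("pics/w3.png",p[:,:,::-1])
E
```

```text
t: 4.6
ee_pos: [0.472, -0.2358, 0.0217]
orientation: [0.0, 0.609, 0.793, -0.0]
ft_force: [-0.8, -0.6, -1.4]
finger_gap: 0.489
t: 4.97
ee_pos: [0.4717, -0.2356, 0.0215]
orientation: [0.0, 0.61, 0.793, -0.0]
ft_force: [-0.8, 0.4, 0.7]
finger_gap: 0.489
ee [ 0.4717 -0.2356  0.0215] yaw 104.89 go [ 1.3 -0.4  1. ]
[-0.84435747  0.39894186  0.69274007]
```

View pics/w3.png

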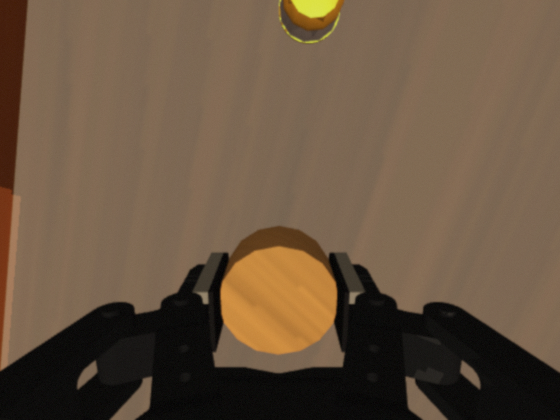

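```bash
python3 - <<'E'
from h import *
K,W=wk();c=rayz(K,W,279,291,.030);tool(c)
E
python3 -m creep '{"linear":[[0,0,-20],[5,5,-70],[40,40,-110],[75,80,-150],[110,125,-190]],"delta_rot":[[0,0,0],[0,0,0],[0,0,0],[0,0,0],[0,0,0]],"grip":[0.7,0.7,0.7,0.7,0.7]}' 40;python3 -m creep '{"linear":[[20,55,-20],[30,105,-40],[30,105,-40],[30,105,-40]],"delta_rot":[[0,0,0],[0,0,0],[0,0,0],[0,0,0]],"grip":[0.7,0.7,0.7,0.7]}' 40
python3 - <<'E'
from h import *
tool([.626,.077,.05])
p,d=r.grab_frame("wrist");cv2.imwrite("pics/w4.png",p[:,:,::-1])
E
```

```text
ee [ 0.4717 -0.2356  0.0214] yaw 104.9 go [ 4.1 -0.2 -8.6]
t: 5.65
ee_pos: [0.5586, -0.104, 0.2057]
orientation: [0.0, 0.61, 0.793, 0.0]
ft_force: [1.0, -0.6, -0.6]
finger_gap: 0.487
t: 6.15
ee_pos: [0.651, -0.0491, 0.2433]
orientation: [-0.001, 0.609, 0.793, -0.001]
ft_force: [-0.2, -0.7, -1.0]
finger_gap: 0.489
ee [ 0.651  -0.0491  0.2433] yaw 104.91 go [128.2   8.7 193.4]
```

View pics/w4.png

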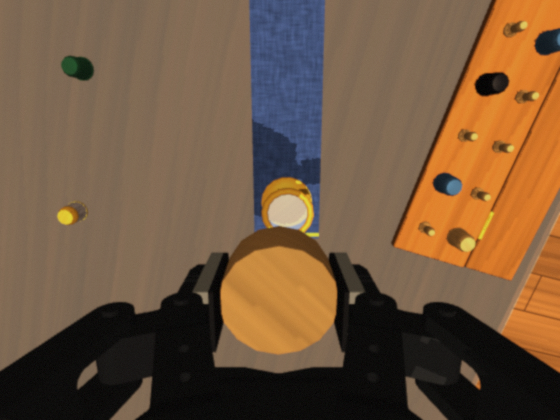

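The magnifier is at (287,205) behind the held plinth at (280,290). The runner edges are visible, so I'll measure the centre line and the plinth's offset in the hand.

```bash
cat > m.py <<'E'
from h import *
def edges(p,K,W,rows):
    hs=cv2.cvtColor(p,cv2.COLOR_RGB2HSV)
    m=((hs[:,:,0]>95)&(hs[:,:,0]<130)&(hs[:,:,1]>70))
    L=[];Rr=[]
    for v in rows:
        x=np.nonzero(m[v,150:420])[0]+150
        if len(x)<30: continue
        L.append(rayz(K,W,x[0]-.5,v,.008)[:2]);Rr.append(rayz(K,W,x[-1]+.5,v,.008)[:2])
    L=np.array(L)*1000;Rr=np.array(Rr)*1000
    M=(L+Rr)/2; print("width",np.linalg.norm(L-Rr,axis=1).mean())
    vx,vy,x0,y0=cv2.fitLine(M.astype(np.float32),cv2.DIST_HUBER,0,.01,.01).ravel()
    if vy<0: vx,vy=-vx,-vy
    print("dir deg",np.degrees(np.arctan2(vy,vx)),"pt",x0,y0,"x at y=77:",x0+vx/vy*(77-y0)); return np.array([x0,y0]),np.array([vx,vy])
def heldtop(p):
    i=r.camera_info("wrist"); hs=cv2.cvtColor(p,cv2.COLOR_RGB2HSV)
    print("sample",hs[300,280],hs[238,280])
E
python3 - <<'E'
from m import *
K,W=wk(); p,d=r.grab_frame("wrist"); edges(p,K,W,range(2,115)); heldtop(p)
hs=cv2.cvtColor(p,cv2.COLOR_RGB2HSV); print(hs[228:360:4,280,2])
i=r.camera_info("wrist");print([(v,(back(i["mtx"],i["hand_eye"],280,v,d[v,280])*1000).round(1).tolist()) for v in(235,245,255,275,300,330,345)])
for q in r.place_of("wrist","magnifier"): print(q)
# trim end
print(hs[226:246,308].tolist());
E
```

```text
width 66.83949345948147
dir deg 104.951965 pt 628.32025 62.43178 x at y=77: 624.4298
sample [ 16 172 200] [ 14 176  94]
[ 90  90  91  96  96 201 201 201 197 195 194 199 202 200 202 205 200 197
 200 201 198 192 186 184 188 197 199 201 207 209 208 202 131]
[(235, [21.9, 0.1, 1.4]), (245, [21.2, 0.1, -7.3]), (255, [18.2, 0.1, -9.0]), (275, [10.6, 0.1, -9.0]), (300, [1.1, 0.1, -9.7]), (330, [-11.3, 0.1, -9.5]), (345, [-18.0, 0.1, -9.1])]
{'location': [0.6663, -0.0726, 0.0087], 'p': 0.81}
[[25, 197, 221], [22, 187, 211], [19, 153, 183], [12, 74, 135], [121, 52, 113], [113, 71, 115], [36, 61, 133], [30, 151, 188], [29, 182, 207], [27, 189, 178], [23, 182, 129], [17, 173, 96], [15, 177, 85], [15, 175, 86], [15, 185, 87], [16, 177, 88], [15, 179, 87], [15, 175, 86], [16, 181, 86], [15, 178, 86]]
```

```bash
python3 - <<'E'
from m import *
K,W=wk(); P=rayz(K,W,308,236,.008);print(P)
a=np.radians(104.9);print("end along", (P[:2]-[.6245,.077])@[np.cos(a),np.sin(a)])
E
python3 -m creep '{"linear":[[40,3,0],[80,6,0],[125,8,0],[125,8,0],[125,8,0]],"delta_rot":[[0,0,0],[0,0,0],[0,0,0],[0,0,0],[0,0,0]],"grip":[0.7,0.7,0.7,0.7,0.7]}' 40
python3 - <<'E'
from m import *
K,W=wk(); p,d=r.grab_frame("wrist");cv2.imwrite("pics/w5.png",p[:,:,::-1]); edges(p,K,W,range(150,220));tool([.6245,.077,.05])
for q in r.place_of("wrist","cellar"): print(q)
E
```

```text
[ 0.6952198  -0.10055134  0.008     ]
end along -0.189765743827971
t: 6.92
ee_pos: [0.6269, 0.0729, 0.244]
orientation: [-0.0, 0.61, 0.793, -0.0]
ft_force: [-1.0, -0.7, 0.1]
finger_gap: 0.491
width 66.27799063128458
dir deg 104.83079 pt 628.7923 60.47813 x at y=77: 624.41754
ee [0.6272 0.0725 0.2441] yaw 104.82 go [  5.1  -1.4 194.1]
{'location': [0.5878, 0.2214, 0.0059], 'p': 0.79}
{'location': [0.6295, 0.0736, 0.0047], 'p': 0.67}
```

View pics/w5.png

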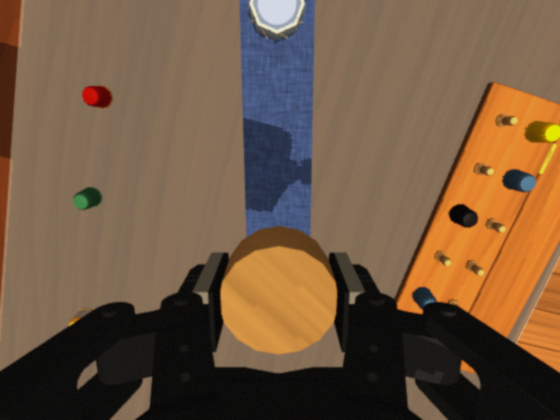

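```bash
python3 -m creep '{"linear":[[6,-1,50],[6,-1,100],[6,-1,150],[6,-1,190],[6,-1,200]],"delta_rot":[[0,0,0],[0,0,0],[0,0,0],[0,0,0],[0,0,0]],"grip":[0.7,0.7,0.7,0.7,0.7]}' 40
python3 -m creep '{"linear":[[0,0,0],[0,0,0],[0,0,0]],"delta_rot":[[0,0,0],[0,0,0],[0,0,0]],"grip":[0.7,0.7,0.7]}' 40
python3 -c "
from m import *
tool([.6245,.0776,.0236])"
```

```text
t: 7.65
ee_pos: [0.6222, 0.0779, 0.0409]
orientation: [-0.003, 0.61, 0.792, -0.002]
ft_force: [-0.6, 0.5, 0.1]
finger_gap: 0.486
t: 8.02
ee_pos: [0.6267, 0.0792, 0.0464]
orientation: [0.002, 0.61, 0.793, 0.001]
ft_force: [0.4, 2.1, 1.0]
finger_gap: 0.49
ee [0.6267 0.0792 0.0464] yaw 104.89 go [-1.  -2.7 22.8]
```

```bash
python3 -m creep '{"linear":[[0,0,0],[0,0,0]],"delta_rot":[[0,0,0],[0,0,0]],"grip":[0.7,0.7]}' 40
python3 -c "
from m import *
for k in range(3):
  tool([.6245,.0776,.0236]); r.grab_frame('top')"
```

```text
t: 8.28
ee_pos: [0.6252, 0.0793, 0.0448]
orientation: [0.0, 0.609, 0.793, 0.0]
ft_force: [-0.2, -0.1, 0.2]
finger_gap: 0.491
ee [0.6252 0.0793 0.0448] yaw 104.9 go [-1.5 -1.2 21.2]
ee [0.6251 0.0793 0.0446] yaw 104.9 go [-1.5 -1.  21. ]
ee [0.625  0.0793 0.0444] yaw 104.9 go [-1.5 -0.9 20.8]
```

Settling takes about half a second, so I'll allow for it.

```bash
python3 -m creep '{"linear":[[-1.5,-1,10],[-1.5,-1,17],[-1.5,-1,19],[-1.5,-1,19],[-1.5,-1,19]],"delta_rot":[[0,0,0],[0,0,0],[0,0,0],[0,0,0],[0,0,0]],"grip":[0.7,0.7,0.7,0.7,0.7]}' 40
python3 -m creep '{"linear":[[0,0,0],[0,0,0]],"delta_rot":[[0,0,0],[0,0,0]],"grip":[0.7,0.7]}' 40
python3 -c "
from m import *
tool([.6245,.0776,.0236])"
```

```text
t: 9.05
ee_pos: [0.6246, 0.0775, 0.0254]
orientation: [0.0, 0.61, 0.793, 0.0]
ft_force: [0.4, -0.3, -0.8]
finger_gap: 0.488
t: 9.3
ee_pos: [0.6246, 0.0775, 0.0255]
orientation: [0.0, 0.609, 0.793, 0.0]
ft_force: [0.3, -0.0, -1.1]
finger_gap: 0.49
ee [0.6246 0.0775 0.0255] yaw 104.9 go [ 0.1 -0.1  1.9]
```

```bash
python3 -m creep '{"linear":[[0,0,1.5],[0,0,2],[0,0,2],[0,0,2],[0,0,2]],"delta_rot":[[0,0,0],[0,0,0],[0,0,0],[0,0,0],[0,0,0]],"grip":[0.7,0.7,0.7,0.45,0.3]}' 40
python3 -m creep '{"linear":[[0,0,0],[0,0,-20],[0,0,-60],[0,0,-100],[0,0,-100]],"delta_rot":[[0,0,0],[0,0,0],[0,0,0],[0,0,0],[0,0,0]],"grip":[0.3,0.3,0.3,0.3,0.3]}' 40
python3 - <<'E'
from m import *
tool([.6245,.0776,.0236])
disc("plinth_mid",.032,save="pics/w6.png")
p,d=r.grab_frame("top");cv2.imwrite("pics/top6.png",p[:,:,::-1])
E
```

```text
t: 9.93
ee_pos: [0.6243, 0.0775, 0.0231]
orientation: [-0.0, 0.609, 0.793, -0.0]
ft_force: [-0.5, 0.1, -0.7]
finger_gap: 0.696
t: 10.55
ee_pos: [0.6284, 0.0777, 0.1293]
orientation: [0.004, 0.609, 0.793, 0.003]
ft_force: [-0.4, -0.1, -0.2]
finger_gap: 0.699
ee [0.6284 0.0777 0.1293] yaw 104.9 go [  1.2  -4.8 105.7]
plinth_mid 0.68 px 271.0 213.3 n 3610 mean@z [623.7  79.3] circ [624.9  79.5] 23.5 z95 0.0335
```

View pics/w6.png

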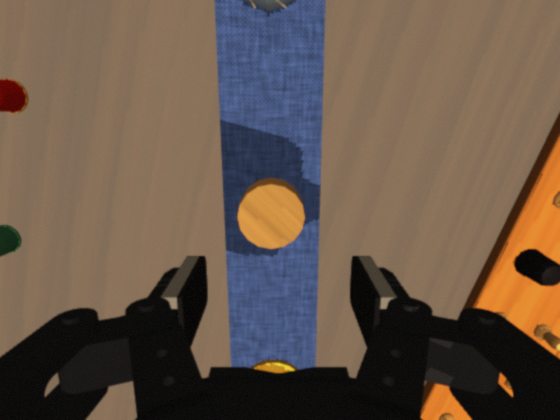

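The plinth stands centred on the runner at (271,213). Now the small red.

```bash
python3 -m creep '{"linear":[[18,-45,-10],[36,-90,-20],[54,-135,-20],[73,-171,-20],[73,-171,-20]],"delta_rot":[[0,0,0],[0,0,0],[0,0,0],[0,0,0],[0,0,0]],"grip":[0.3,0.4,0.5,0.5,0.5]}' 40
python3 -m creep '{"linear":[[0,0,40],[0,0,60],[0,0,60],[0,0,60],[0,0,60]],"delta_rot":[[0,0,0],[0,0,0],[0,0,0],[0,0,0],[0,0,0]],"grip":[0.5,0.5,0.5,0.5,0.5]}' 40
python3 - <<'E'
from m import *
disc("red_thimble_mid",.030,save="pics/w7.png")
for q in r.place_of("wrist","red_thimble_mid"): print(q); 
tool([.4415,.1045,.0245])
E
```

```text
t: 11.32
ee_pos: [0.4352, 0.1043, 0.1412]
orientation: [-0.002, 0.609, 0.793, -0.002]
ft_force: [0.5, -0.6, 0.7]
finger_gap: 0.499
t: 11.95
ee_pos: [0.4417, 0.1041, 0.0842]
orientation: [0.001, 0.61, 0.793, 0.001]
ft_force: [-0.3, 0.3, -0.1]
finger_gap: 0.499
red_thimble_mid 0.9 px 61.8 77.7 n 3759 mean@z [321.8 156.8] circ [321.5 156.6] 19.2 z95 0.0327
red_thimble_mid 0.84 px 278.4 227.5 n 1277 mean@z [439.4 111.3] circ [439.8 111.1] 11.8 z95 0.0305
{'location': [0.4396, 0.1089, 0.0205], 'p': 0.91}
{'location': [0.3119, 0.155, 0.0111], 'p': 0.84}
ee [0.4411 0.1042 0.084 ] yaw 104.89 go [ 0.2  0.4 59.5]
```

View pics/w7.png

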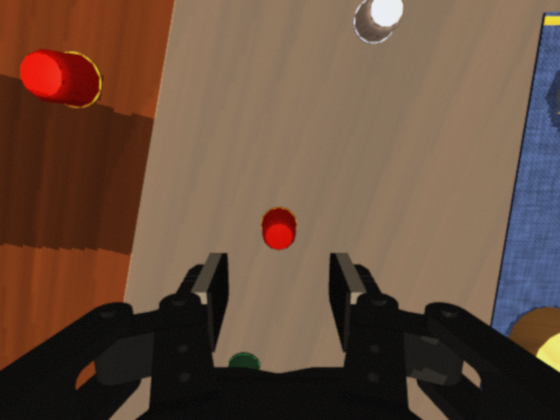

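Small red's top is at (279,236). The big red at (60,77) is visibly larger and is left alone.

Run:
```python
from h import *
K,W=wk();c=rayz(K,W,279,236,.0295);print(c);tool([c[0],c[1],.0245])
c=rayz(K,W,279,226,.018);print(c)
```

```text
[0.44040761 0.10682987 0.0295    ]
ee [0.4411 0.1042 0.084 ] yaw 104.89 go [ 2.8 -0.1 59.5]
[0.43997355 0.10863541 0.018     ]
```

```bash
python3 -m creep '{"linear":[[3.3,0,20],[3.3,0,40],[3.3,0,55],[3.3,0,59],[3.3,0,59]],"delta_rot":[[0,0,0],[0,0,0],[0,0,0],[0,0,0],[0,0,0]],"grip":[0.5,0.5,0.5,0.5,0.5]}' 30
python3 -m creep '{"linear":[[0,0,0],[0,0,0],[0,0,0],[0,0,0],[0,0,0]],"delta_rot":[[0,0,0],[0,0,0],[0,0,0],[0,0,0],[0,0,0]],"grip":[0.5,0.7,0.95,0.95,0.95]}' 30
python3 - <<'E'
from h import *
tool([0.4404,.107,.0245]);p,d=r.grab_frame("wrist");cv2.imwrite("pics/w8.png",p[:,:,::-1])
i=r.camera_info("wrist");print([(v,(back(i["mtx"],i["hand_eye"],279,v,d[v,279])*1000).round(1).tolist(),p[v,279].tolist()) for v in range(230,345,6)])
E
```

```text
t: 12.72
ee_pos: [0.4396, 0.1073, 0.0243]
orientation: [-0.0, 0.609, 0.793, -0.0]
ft_force: [-0.7, 0.0, -0.0]
finger_gap: 0.507
t: 13.35
ee_pos: [0.4401, 0.1074, 0.0249]
orientation: [0.0, 0.609, 0.793, 0.0]
ft_force: [-1.9, 0.2, 5.6]
finger_gap: 0.215
ee [0.4401 0.1074 0.0249] yaw 104.9 go [-0.4  0.2  0.4]
[(230, [18.1, -0.2, 18.5], [137, 113, 91]), (236, [15.2, -0.2, 19.2], [139, 116, 93]), (242, [13.0, -0.2, 18.0], [140, 117, 92]), (248, [9.8, -0.2, 19.1], [140, 114, 90]), (254, [8.6, -0.2, 15.3], [103, 7, 4]), (260, [8.8, -0.2, 8.4], [104, 8, 6]), (266, [8.2, -0.2, 4.0], [107, 12, 6]), (272, [8.3, -0.2, -1.6], [110, 9, 3]), (278, [6.6, -0.2, -3.3], [135, 12, 7]), (284, [4.9, -0.2, -4.8], [207, 19, 12]), (290, [3.2, -0.2, -6.2], [204, 15, 5]), (296, [-0.3, -0.2, -4.2], [202, 15, 6]), (302, [-2.0, -0.2, -5.7], [199, 15, 4]), (308, [-5.0, -0.2, -4.7], [199, 16, 8]), (314, [-7.7, -0.2, -4.5], [191, 26, 17]), (320, [-24.9, -0.2, 18.7], [135, 112, 91]), (326, [-28.0, -0.2, 18.7], [136, 113, 92]), (332, [-30.9, -0.2, 18.3], [135, 113, 92]), (338, [-34.2, -0.2, 18.6], [132, 111, 91]), (344, [-37.4, -0.2, 18.5], [131, 110, 89])]
```

View pics/w8.png

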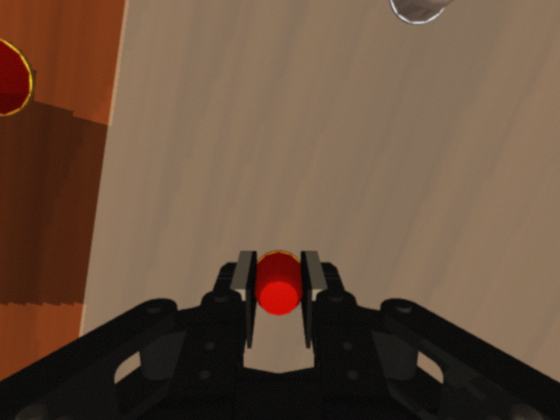

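```bash
python3 -m creep '{"linear":[[0,0,-30],[0,0,-80],[-18,45,-100],[-36,90,-100],[-54,135,-100]],"delta_rot":[[0,0,0],[0,0,0],[0,0,0],[0,0,0],[0,0,0]],"grip":[0.95,0.95,0.95,0.95,0.95]}' 30
python3 -m creep '{"linear":[[-11,18,0],[-22,36,0],[-22,36,20],[-22,36,30],[-22,36,30]],"delta_rot":[[0,0,0],[0,0,0],[0,0,0],[0,0,0],[0,0,0]],"grip":[0.95,0.95,0.95,0.95,0.95]}' 30
python3 -m creep '{"linear":[[0,0,0],[0,0,0],[0,0,0]],"delta_rot":[[0,0,0],[0,0,0],[0,0,0]],"grip":[0.95,0.95,0.95]}' 30
python3 - <<'E'
from m import *
tool([.6245,.0775,.0515]);K,W=wk();p,d=r.grab_frame("wrist");cv2.imwrite("pics/w9.png",p[:,:,::-1]); edges(p,K,W,range(60,160))
for q in r.place_of("wrist","plinth_mid"):print(q)
E
```

```text
t: 14.02
ee_pos: [0.5854, 0.0897, 0.1247]
orientation: [0.0, 0.609, 0.793, 0.0]
ft_force: [-0.7, 0.5, -0.1]
finger_gap: 0.213
t: 14.65
ee_pos: [0.6227, 0.0778, 0.0928]
orientation: [-0.001, 0.609, 0.793, -0.001]
ft_force: [0.6, -0.7, 0.5]
finger_gap: 0.217
t: 15.02
ee_pos: [0.6247, 0.0779, 0.0949]
orientation: [0.0, 0.609, 0.793, 0.0]
ft_force: [-0.4, 0.3, -0.6]
finger_gap: 0.219
ee [0.6247 0.0779 0.0949] yaw 104.9 go [-0.3 -0.3 43.4]
width 67.26235793267875
dir deg 104.984146 pt 607.8248 138.15063 x at y=77: 624.19196
{'location': [0.6262, 0.0749, 0.0187], 'p': 0.83}
```

View pics/w9.png

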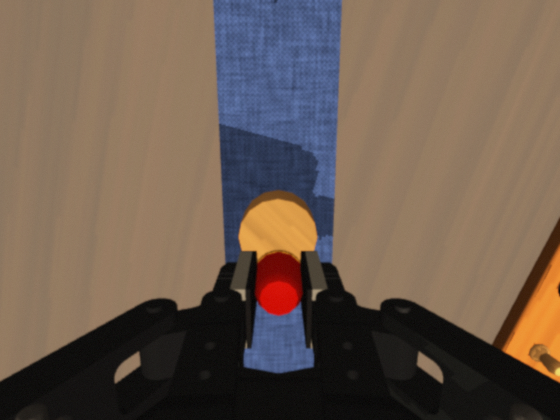

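Run:
```python
from m import *
K,W=wk();p,d=r.grab_frame("wrist");hs=cv2.cvtColor(p,cv2.COLOR_RGB2HSV)
m=((hs[:,:,0]>10)&(hs[:,:,0]<24)&(hs[:,:,1]>140)&(hs[:,:,2]>150)).astype(np.uint8); m[:,:200]=0;m[:,360:]=0;m[:150]=0
y,x=np.nonzero(m);P=np.array([rayz(K,W,u,v,.032)[:2] for u,v in zip(x,y)])*1000
h=cv2.convexHull(P.astype(np.float32))[:,0]
from scipy.optimize import least_squares
f=least_squares(lambda q:np.hypot(h[:,0]-q[0],h[:,1]-q[1])-22,[624,77],loss="soft_l1");print(f.x,f.cost, len(h), y.min(),y.max())
tool([f.x[0]/1000,f.x[1]/1000,.0515])
```

```text
[624.08339197  76.83329355] 10.239329031247816 32 199 260
ee [0.6244 0.0778 0.0945] yaw 104.9 go [-0.9 -0.6 43. ]
```

```bash
python3 -m creep '{"linear":[[-0.4,-0.5,20],[-0.4,-0.5,35],[-0.4,-0.5,41],[-0.4,-0.5,41],[-0.4,-0.5,41]],"delta_rot":[[0,0,0],[0,0,0],[0,0,0],[0,0,0],[0,0,0]],"grip":[0.95,0.95,0.95,0.95,0.95]}' 30
python3 -m creep '{"linear":[[0,0,0],[0,0,0]],"delta_rot":[[0,0,0],[0,0,0]],"grip":[0.95,0.95]}' 30
python3 -c "
from m import *
tool([.6241,.0772,.0509])"
```

```text
t: 15.8
ee_pos: [0.6245, 0.0773, 0.0538]
orientation: [0.0, 0.609, 0.793, 0.0]
ft_force: [0.7, 0.5, -0.1]
finger_gap: 0.213
t: 16.05
ee_pos: [0.6243, 0.0773, 0.0537]
orientation: [0.0, 0.609, 0.793, 0.0]
ft_force: [0.4, 0.2, -0.2]
finger_gap: 0.216
ee [0.6243 0.0773 0.0537] yaw 104.89 go [-0.  -0.3  2.8]
```

```bash
python3 -m creep '{"linear":[[0,0,1.2],[0,0,2],[0,0,2.4],[0,0,2.4],[0,0,2.4]],"delta_rot":[[0,0,0],[0,0,0],[0,0,0],[0,0,0],[0,0,0]],"grip":[0.95,0.95,0.95,0.95,0.95]}' 30
python3 -c "
from m import *
tool([.6241,.0772,.0509])"
```

```text
t: 16.68
ee_pos: [0.6238, 0.0773, 0.0509]
orientation: [-0.0, 0.609, 0.793, -0.0]
ft_force: [-0.5, -0.7, 1.5]
finger_gap: 0.215
ee [0.6238 0.0773 0.0509] yaw 104.9 go [-0.2  0.2  0. ]
```

```bash
python3 -m creep '{"linear":[[0,0,0],[0,0,0],[0,0,0],[0,0,-10],[0,0,-40]],"delta_rot":[[0,0,0],[0,0,0],[0,0,0],[0,0,0],[0,0,0]],"grip":[0.72,0.65,0.6,0.6,0.6]}' 30
python3 -m creep '{"linear":[[0,0,-30],[0,0,-60],[0,0,-60],[0,0,-60],[0,0,-60]],"delta_rot":[[0,0,0],[0,0,0],[0,0,0],[0,0,0],[0,0,0]],"grip":[0.5,0.5,0.5,0.5,0.5]}' 30
python3 - <<'E'
from m import *
tool([.4635,.226,.15]);p,d=r.grab_frame("wrist");cv2.imwrite("pics/w10.png",p[:,:,::-1])
p,d=r.grab_frame("scene");cv2.imwrite("pics/s10.png",cv2.resize(p[150:390,100:420],None,fx=2.4,fy=2.4,interpolation=cv2.INTER_CUBIC)[:,:,::-1])
E
```

```text
t: 17.3
ee_pos: [0.6222, 0.0772, 0.0899]
orientation: [-0.002, 0.61, 0.793, -0.001]
ft_force: [0.2, 0.3, 0.2]
finger_gap: 0.401
t: 17.92
ee_pos: [0.6228, 0.0773, 0.1493]
orientation: [-0.001, 0.609, 0.793, -0.001]
ft_force: [-0.1, 0.0, -0.7]
finger_gap: 0.503
ee [0.6228 0.0773 0.1493] yaw 104.9 go [ 184.7 -115.7   -0.2]
```

View pics/w10.png

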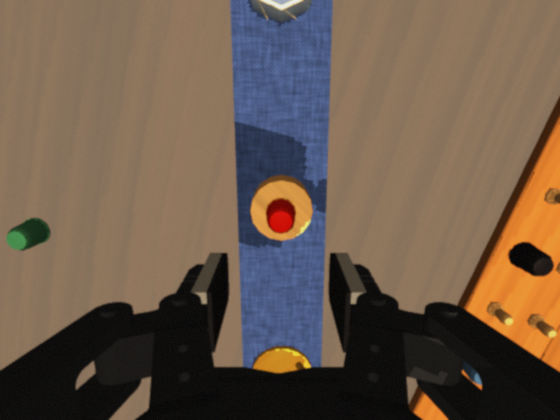

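View pics/s10.png

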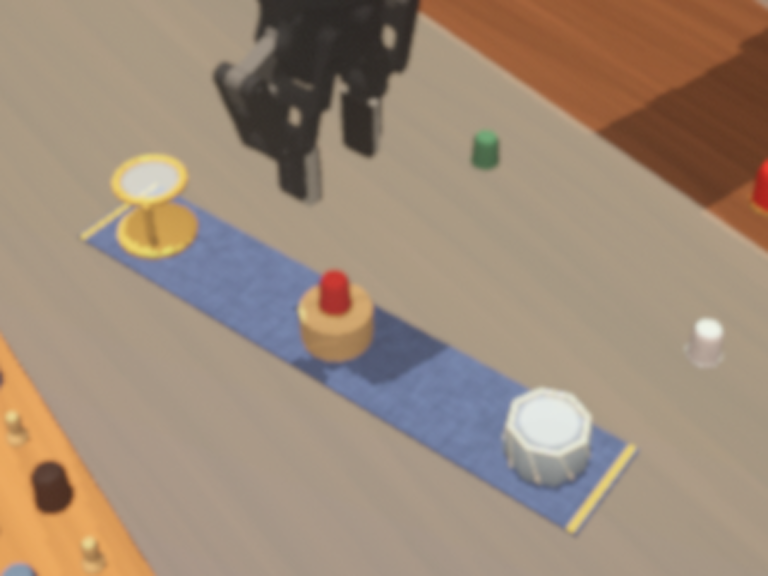

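Red stands on the middle of the plinth (wrist: red (281,216) on disc (281,210)). Now silver.

```bash
python3 -m creep '{"linear":[[45,-28,0],[90,-56,0],[135,-85,0],[183,-116,20],[183,-116,40]],"delta_rot":[[0,0,0],[0,0,0],[0,0,0],[0,0,0],[0,0,0]],"grip":[0.5,0.5,0.5,0.5,0.5]}' 30
python3 -m creep '{"linear":[[0,0,20],[0,0,20],[0,0,20],[0,0,20],[0,0,20]],"delta_rot":[[0,0,0],[0,0,0],[0,0,0],[0,0,0],[0,0,0]],"grip":[0.5,0.5,0.5,0.5,0.5]}' 30
python3 - <<'E'
from m import *
tool([.4635,.226,.0245]);disc("silver_thimble_mid",.0295,save="pics/w11.png")
E
```

```text
t: 18.65
ee_pos: [0.4608, 0.226, 0.1097]
orientation: [-0.001, 0.608, 0.794, -0.001]
ft_force: [-0.3, -0.9, 0.3]
finger_gap: 0.5
t: 19.27
ee_pos: [0.4655, 0.2244, 0.0916]
orientation: [0.0, 0.61, 0.793, 0.001]
ft_force: [0.5, -0.3, -0.5]
finger_gap: 0.5
ee [0.4655 0.2244 0.0916] yaw 104.88 go [ 2.1 -1.6 67.1]
silver_thimble_mid 0.85 px 269.9 225.5 n 1226 mean@z [459.1 229. ] circ [459.1 229. ] 12.2 z95 0.0305
```

View pics/w11.png

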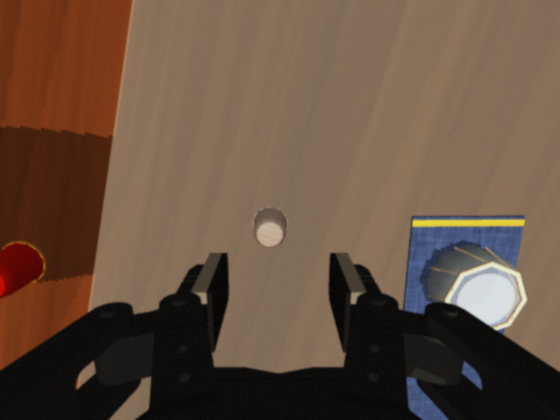

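Silver top at (269,234); it is silver all over.

Run:
```python
from h import *
K,W=wk();c=rayz(K,W,269.5,233.5,.0295);print(c);tool([c[0],c[1],.0245])
```

```text
[0.45972087 0.22459421 0.0295    ]
ee [0.4652 0.2244 0.0914] yaw 104.88 go [ 1.6 -5.3 66.8]
```

```bash
python3 -m creep '{"linear":[[1.6,-5.3,15],[1.6,-5.3,35],[1.6,-5.3,55],[1.6,-5.3,66],[1.6,-5.3,66]],"delta_rot":[[0,0,0],[0,0,0],[0,0,0],[0,0,0],[0,0,0]],"grip":[0.5,0.5,0.5,0.5,0.5]}' 30
python3 -m creep '{"linear":[[0,0,0],[0,0,0],[0,0,0],[0,0,0],[0,0,0]],"delta_rot":[[0,0,0],[0,0,0],[0,0,0],[0,0,0],[0,0,0]],"grip":[0.5,0.7,0.95,0.95,0.95]}' 30
cat >> m.py <<'E'
def held(f):
    p,d=r.grab_frame("wrist");cv2.imwrite(f,p[:,:,::-1])
    i=r.camera_info("wrist");print([(v,(back(i["mtx"],i["hand_eye"],279,v,d[v,279])*1000).round(1).tolist()[::2]) for v in range(242,330,4)])
E
python3 - <<'E'
from m import *
tool([0.46,.2246,.0245]);held("pics/w12.png")
E
```

```text
t: 20.0
ee_pos: [0.4579, 0.2241, 0.0236]
orientation: [-0.001, 0.609, 0.793, -0.001]
ft_force: [-0.5, -0.3, 0.1]
finger_gap: 0.5
t: 20.62
ee_pos: [0.46, 0.2248, 0.0257]
orientation: [0.0, 0.609, 0.793, 0.001]
ft_force: [-0.8, 0.2, 5.7]
finger_gap: 0.214
ee [0.46   0.2248 0.0257] yaw 104.9 go [-0.2 -0.   1.2]
[(242, [12.4, 19.5]), (246, [11.1, 18.1]), (250, [9.7, 16.9]), (254, [8.7, 15.0]), (258, [8.5, 11.2]), (262, [8.5, 7.2]), (266, [8.3, 3.8]), (270, [8.5, -0.3]), (274, [7.3, -1.4]), (278, [6.8, -3.7]), (282, [5.2, -3.7]), (286, [3.9, -4.5]), (290, [2.3, -4.5]), (294, [1.0, -5.1]), (298, [-0.7, -4.9]), (302, [-3.3, -3.4]), (306, [-4.7, -3.9]), (310, [-6.3, -3.9]), (314, [-22.0, 18.9]), (318, [-23.9, 18.6]), (322, [-26.1, 18.9]), (326, [-28.3, 19.1])]
```

View pics/w12.png

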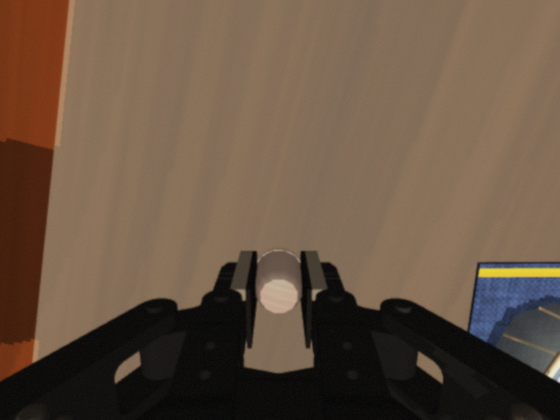

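```bash
python3 -m creep '{"linear":[[0,0,-40],[0,0,-90],[-50,24,-120],[-102,48,-120],[-154,72,-120]],"delta_rot":[[0,0,0],[0,0,0],[0,0,0],[0,0,0],[0,0,0]],"grip":[0.95,0.95,0.95,0.95,0.95]}' 30
python3 -m creep '{"linear":[[-50,24,0],[-106,49,0],[-106,49,0],[-106,49,0],[-106,49,0]],"delta_rot":[[0,0,0],[0,0,0],[0,0,0],[0,0,0],[0,0,0]],"grip":[0.95,0.95,0.95,0.95,0.95]}' 30
python3 -m creep '{"linear":[[0,0,30],[0,0,60],[0,0,70],[0,0,70],[0,0,70]],"delta_rot":[[0,0,0],[0,0,0],[0,0,0],[0,0,0],[0,0,0]],"grip":[0.95,0.95,0.95,0.95,0.95]}' 30
python3 - <<'E'
from m import *
K,W=wk();p,d=r.grab_frame("wrist");cv2.imwrite("pics/w13.png",p[:,:,::-1]); edges(p,K,W,list(range(100,150))+list(range(225,245)))
tool([.6436,.0049,.0277])
for n in["plinth_mid"]:
  for q in r.place_of("wrist",n): print(n,q)
E
```

```text
t: 21.3
ee_pos: [0.5697, 0.093, 0.1456]
orientation: [0.001, 0.609, 0.793, 0.001]
ft_force: [0.3, 0.3, -0.7]
finger_gap: 0.211
t: 21.92
ee_pos: [0.6417, 0.0055, 0.1444]
orientation: [-0.001, 0.609, 0.793, -0.0]
ft_force: [0.2, 0.0, 0.1]
finger_gap: 0.215
t: 22.55
ee_pos: [0.644, 0.0046, 0.0763]
orientation: [0.001, 0.609, 0.793, 0.001]
ft_force: [-0.1, 0.0, -0.7]
finger_gap: 0.214
width 67.2171802327188
dir deg 104.93315 pt 631.6915 50.07569 x at y=77: 624.51086
ee [0.6442 0.0045 0.0764] yaw 104.92 go [ 0.6 -0.6 48.7]
```

View pics/w13.png

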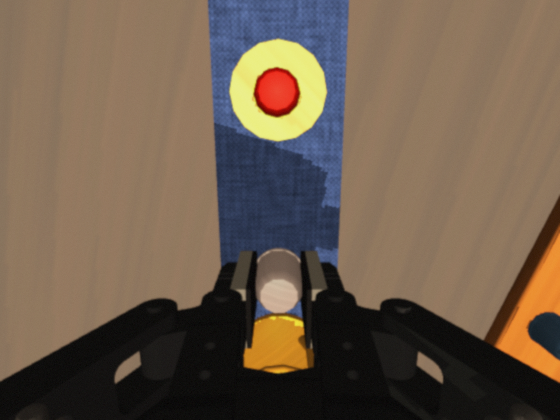

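Run:
```python
from m import *
K,W=wk();c=rayz(K,W,278.5,90.5,.032);print(c)
dr=np.array([-.2571,.9664])
e=rayz(K,W,279,317,.011);print(e, "mag est",e[:2]-.026*dr)
pl=c[:2];print("mid",(pl+e[:2]-.026*dr)/2)
```

```text
[0.62447937 0.07727567 0.032     ]
[ 0.65777167 -0.04627294  0.011     ] mag est [ 0.66445627 -0.07139934]
mid [0.64446782 0.00293816]
```

```bash
python3 -m creep '{"linear":[[0,-0.4,20],[0,-0.4,38],[0,-0.4,46],[0,-0.4,46],[0,-0.4,46]],"delta_rot":[[0,0,0],[0,0,0],[0,0,0],[0,0,0],[0,0,0]],"grip":[0.95,0.95,0.95,0.95,0.95]}' 30
python3 -m creep '{"linear":[[0,0,0.5],[0,0,1],[0,0,1.5],[0,0,1.5]],"delta_rot":[[0,0,0],[0,0,0],[0,0,0],[0,0,0]],"grip":[0.95,0.95,0.95,0.95]}' 30
python3 -c "
from m import *
tool([.6438,.0045,.0277])"
```

```text
t: 23.28
ee_pos: [0.643, 0.0042, 0.029]
orientation: [0.0, 0.609, 0.793, 0.0]
ft_force: [-0.0, 0.2, 0.0]
finger_gap: 0.216
t: 23.78
ee_pos: [0.6428, 0.0042, 0.0277]
orientation: [0.0, 0.609, 0.793, 0.0]
ft_force: [-0.3, 0.9, 3.3]
finger_gap: 0.215
ee [0.6428 0.0042 0.0277] yaw 104.9 go [-0.   1.1  0. ]
```

```bash
python3 -m creep '{"linear":[[0,0,-2],[0,1,-2],[0,1,-2],[0,1,-0.5],[0,1,0]],"delta_rot":[[0,0,0],[0,0,0],[0,0,0],[0,0,0],[0,0,0]],"grip":[0.95,0.95,0.95,0.95,0.95]}' 30
python3 -m creep '{"linear":[[0,0,0],[0,0,0]],"delta_rot":[[0,0,0],[0,0,0]],"grip":[0.95,0.95]}' 30
python3 -c "
from m import *
tool([.6438,.0045,.0277])"
```

```text
t: 24.4
ee_pos: [0.6437, 0.0045, 0.0277]
orientation: [0.0, 0.609, 0.793, 0.0]
ft_force: [-1.5, -0.7, 4.9]
finger_gap: 0.212
t: 24.65
ee_pos: [0.6437, 0.0045, 0.0277]
orientation: [0.0, 0.609, 0.793, 0.0]
ft_force: [-2.0, 0.3, 5.0]
finger_gap: 0.216
ee [0.6437 0.0045 0.0277] yaw 104.9 go [-0.1  0.1  0. ]
```

```bash
python3 -m creep '{"linear":[[0,0,0],[0,0,0],[0,0,0],[0,0,-15],[0,0,-50]],"delta_rot":[[0,0,0],[0,0,0],[0,0,0],[0,0,0],[0,0,0]],"grip":[0.72,0.65,0.6,0.6,0.6]}' 30
python3 -m creep '{"linear":[[0,0,-40],[0,0,-70],[-18,-44,-70],[-36,-88,-70],[-54,-132,-70]],"delta_rot":[[0,0,0],[0,0,0],[0,0,0],[0,0,0],[0,0,0]],"grip":[0.5,0.5,0.5,0.5,0.5]}' 30
python3 -m creep '{"linear":[[-18,-44,30],[-35,-86,55],[-35,-86,55],[-35,-86,55],[-35,-86,55]],"delta_rot":[[0,0,0],[0,0,0],[0,0,0],[0,0,0],[0,0,0]],"grip":[0.5,0.5,0.5,0.5,0.5]}' 30
python3 - <<'E'
from m import *
tool([.4555,-.1375,.0245]);disc("gilt_thimble_mid",.0295,save="pics/w14.png")
p,d=r.grab_frame("top");cv2.imwrite("pics/top14.png",cv2.resize(p[60:300,120:420],None,fx=2.5,fy=2.5,interpolation=cv2.INTER_CUBIC)[:,:,::-1])
E
```

```text
t: 25.28
ee_pos: [0.6419, 0.0047, 0.0766]
orientation: [-0.002, 0.609, 0.793, -0.001]
ft_force: [0.9, -0.8, 1.4]
finger_gap: 0.404
t: 25.9
ee_pos: [0.5293, -0.0824, 0.1487]
orientation: [0.001, 0.609, 0.793, 0.0]
ft_force: [0.8, 0.2, -0.4]
finger_gap: 0.5
t: 26.52
ee_pos: [0.4581, -0.1378, 0.0938]
orientation: [0.002, 0.609, 0.793, 0.001]
ft_force: [-0.3, 0.6, 0.7]
finger_gap: 0.5
ee [ 0.4581 -0.1378  0.0938] yaw 104.96 go [ 1.1 -2.6 69.3]
gilt_thimble_mid 0.87 px 275.6 222.4 n 1202 mean@z [ 454.5 -131.5] circ [ 454.  -131.8] 12.0 z95 0.0309
```

View pics/w14.png

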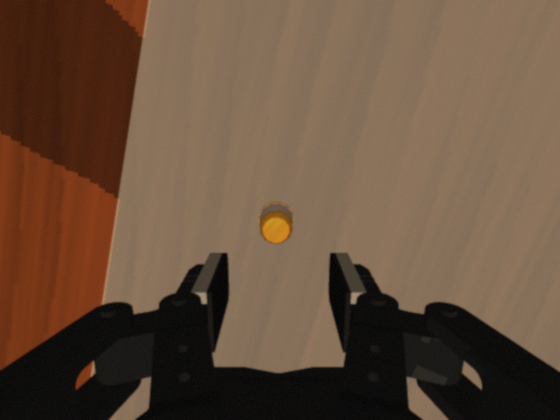

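View pics/top14.png

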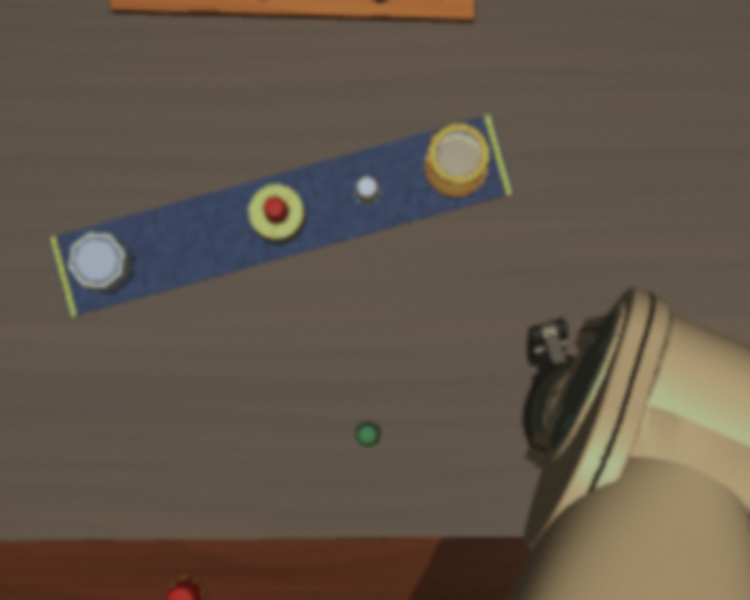

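Silver is placed in line. The gold-topped thimble's top is at (275.5,229) in the wrist view.

Run:
```python
from h import *
K,W=wk();c=rayz(K,W,275.7,229.3,.0295);print(c);tool([c[0],c[1],.0245])
```

```text
[ 0.4545911  -0.13459742  0.0295    ]
ee [ 0.4572 -0.1374  0.0931] yaw 104.97 go [ 3.5 -1.9 68.6]
```

```bash
python3 -m creep '{"linear":[[3.4,-1.8,15],[3.4,-1.8,35],[3.4,-1.8,55],[3.4,-1.8,68],[3.4,-1.8,68]],"delta_rot":[[0,0,0],[0,0,0],[0,0,0],[0,0,0],[0,0,0]],"grip":[0.5,0.5,0.5,0.5,0.5]}' 30
python3 -m creep '{"linear":[[0,0,0],[0,0,0],[0,0,0],[0,0,0],[0,0,0]],"delta_rot":[[0,0,0],[0,0,0],[0,0,0],[0,0,0],[0,0,0]],"grip":[0.5,0.7,0.95,0.95,0.95]}' 30
python3 - <<'E'
from m import *
tool([0.605,.1495,.0277]);held("pics/w15.png")
E
```

```text
t: 27.3
ee_pos: [0.4518, -0.1339, 0.0229]
orientation: [-0.002, 0.609, 0.793, -0.0]
ft_force: [0.5, -0.5, -0.1]
finger_gap: 0.504
t: 27.92
ee_pos: [0.454, -0.135, 0.0252]
orientation: [0.001, 0.609, 0.793, 0.0]
ft_force: [-1.2, 0.8, 6.8]
finger_gap: 0.216
ee [ 0.454  -0.135   0.0252] yaw 104.89 go [236.2 219.1  -2.5]
[(242, [12.2, 20.1]), (246, [10.7, 19.1]), (250, [9.2, 18.2]), (254, [8.7, 15.0]), (258, [8.0, 12.4]), (262, [8.2, 7.9]), (266, [7.9, 4.7]), (270, [7.9, 0.9]), (274, [7.7, -2.1]), (278, [6.3, -2.7]), (282, [6.1, -5.6]), (286, [3.9, -4.4]), (290, [2.6, -5.0]), (294, [1.2, -5.4]), (298, [-0.7, -5.0]), (302, [-2.2, -5.3]), (306, [-3.8, -5.4]), (310, [-5.9, -4.7]), (314, [-7.7, -4.6]), (318, [-24.3, 19.4]), (322, [-26.3, 19.3]), (326, [-28.0, 18.7])]
```

View pics/w15.png

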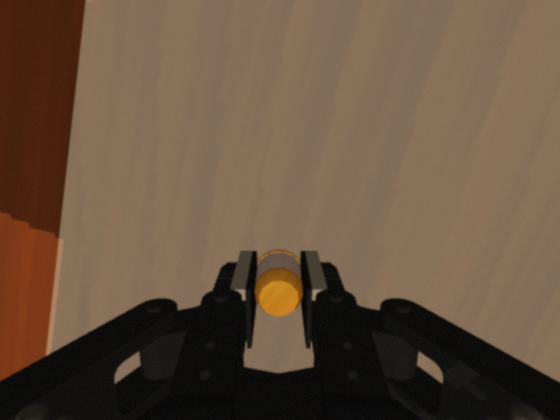

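```bash
python3 -m creep '{"linear":[[0,0,-40],[0,0,-90],[38,35,-120],[78,72,-120],[118,109,-120]],"delta_rot":[[0,0,0],[0,0,0],[0,0,0],[0,0,0],[0,0,0]],"grip":[0.95,0.95,0.95,0.95,0.95]}' 30
python3 -m creep '{"linear":[[40,37,0],[80,74,0],[118,110,0],[118,110,0],[118,110,0]],"delta_rot":[[0,0,0],[0,0,0],[0,0,0],[0,0,0],[0,0,0]],"grip":[0.95,0.95,0.95,0.95,0.95]}' 30
python3 -m creep '{"linear":[[0,0,30],[0,0,60],[0,0,70],[0,0,70],[0,0,70]],"delta_rot":[[0,0,0],[0,0,0],[0,0,0],[0,0,0],[0,0,0]],"grip":[0.95,0.95,0.95,0.95,0.95]}' 30
python3 - <<'E'
from m import *
K,W=wk();p,d=r.grab_frame("wrist");cv2.imwrite("pics/w16.png",p[:,:,::-1]); edges(p,K,W,list(range(170,240)))
tool([.6050,.150,.0277])
for n in["cellar"]:
  for q in r.place_of("wrist",n): print(n,q)
E
```

```text
t: 28.6
ee_pos: [0.5292, 0.0085, 0.1452]
orientation: [0.001, 0.61, 0.793, 0.0]
ft_force: [0.6, -0.9, -0.7]
finger_gap: 0.217
t: 29.22
ee_pos: [0.6034, 0.1495, 0.1437]
orientation: [-0.0, 0.609, 0.793, -0.001]
ft_force: [0.3, -0.4, -0.4]
finger_gap: 0.209
t: 29.85
ee_pos: [0.6051, 0.1494, 0.0757]
orientation: [0.001, 0.61, 0.793, 0.001]
ft_force: [0.0, -0.1, 0.6]
finger_gap: 0.217
width 67.04879448292401
dir deg 105.242325 pt 602.32825 158.72342 x at y=77: 624.59686
ee [0.6053 0.1495 0.0759] yaw 104.87 go [ 0.5 -0.3 48.2]
cellar {'location': [0.5875, 0.2201, 0.0089], 'p': 0.65}
```

View pics/w16.png

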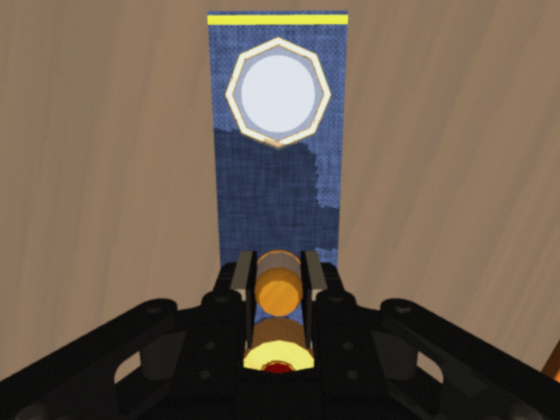

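Run:
```python
from m import *
K,W=wk();c=rayz(K,W,278.5,92.5,.038);print("cellar",c); e=rayz(K,W,278,12,.008);dr=np.array([-.2571,.9664]);print("end along from (.6243,.077)",(e[:2]-[.6243,.077])@dr,"cellar along",(c[:2]-[.6243,.077])@dr)
tool([.6050,.150,.0277])
```

```text
cellar [0.58594197 0.22142847 0.038     ]
end along from (.6243,.077) 0.18809331594062786 cellar along 0.14943752312216926
ee [0.6053 0.1496 0.0758] yaw 104.88 go [ 0.4 -0.3 48.1]
```

```bash
python3 -m creep '{"linear":[[0,0.2,20],[0,0.2,38],[0,0.2,46],[0,0.2,46],[0,0.2,46]],"delta_rot":[[0,0,0],[0,0,0],[0,0,0],[0,0,0],[0,0,0]],"grip":[0.95,0.95,0.95,0.95,0.95]}' 30
python3 -m creep '{"linear":[[0,0,0],[0,0,0]],"delta_rot":[[0,0,0],[0,0,0]],"grip":[0.95,0.95]}' 30
python3 -c "
from m import *
tool([.6050,.1496,.0277])"
```

```text
t: 30.58
ee_pos: [0.6046, 0.1498, 0.0285]
orientation: [0.0, 0.609, 0.793, 0.0]
ft_force: [0.3, -0.2, -0.6]
finger_gap: 0.219
t: 30.82
ee_pos: [0.6045, 0.1497, 0.0285]
orientation: [0.0, 0.609, 0.793, 0.0]
ft_force: [0.4, 0.3, -0.5]
finger_gap: 0.215
ee [0.6045 0.1497 0.0285] yaw 104.9 go [-0.3  0.5  0.8]
```

```bash
python3 -m creep '{"linear":[[0,0.6,0.3],[0,0.6,1],[0,0.6,1.3],[0,0.6,1.3]],"delta_rot":[[0,0,0],[0,0,0],[0,0,0],[0,0,0]],"grip":[0.95,0.95,0.95,0.95]}' 30
python3 -c "
from m import *
tool([.6050,.1496,.0277])"
python3 -m creep '{"linear":[[0,0,0],[0,0,0],[0,0,0],[0,0,-15],[0,0,-50]],"delta_rot":[[0,0,0],[0,0,0],[0,0,0],[0,0,0],[0,0,0]],"grip":[0.72,0.65,0.6,0.6,0.6]}' 30
python3 -m creep '{"linear":[[0,0,-40],[-40,0,-70],[-90,0,-110],[-140,0,-150],[-190,0,-150]],"delta_rot":[[0,0,0],[0,0,0],[0,0,0],[0,0,0],[0,0,0]],"grip":[0.5,0.5,0.5,0.5,0.5]}' 30
python3 -m creep '{"linear":[[-40,0,0],[-40,0,0],[-40,0,0],[-40,0,0]],"delta_rot":[[0,0,0],[0,0,0],[0,0,0],[0,0,0]],"grip":[0.5,0.5,0.5,0.5]}' 30
python3 - <<'E'
from m import *
tool([.6050,.1496,.0277]);p,d=r.grab_frame("wrist");cv2.imwrite("pics/w17.png",p[:,:,::-1])
p,d=r.grab_frame("scene");cv2.imwrite("pics/s17.png",cv2.resize(p[150:390,100:420],None,fx=2.4,fy=2.4,interpolation=cv2.INTER_CUBIC)[:,:,::-1])
E
```

```text
t: 31.32
ee_pos: [0.605, 0.1499, 0.0273]
orientation: [0.0, 0.609, 0.793, 0.0]
ft_force: [-0.3, 0.5, 1.7]
finger_gap: 0.216
ee [0.605  0.1499 0.0273] yaw 104.9 go [-0.3 -0.1 -0.4]
t: 31.95
ee_pos: [0.6033, 0.1496, 0.0765]
orientation: [-0.001, 0.609, 0.793, -0.001]
ft_force: [-0.3, 0.1, -0.2]
finger_gap: 0.402
t: 32.58
ee_pos: [0.6568, -0.0354, 0.2333]
orientation: [0.004, 0.609, 0.793, 0.002]
ft_force: [0.1, 0.5, -1.4]
finger_gap: 0.5
t: 33.08
ee_pos: [0.6637, -0.0712, 0.2273]
orientation: [-0.0, 0.609, 0.793, 0.0]
ft_force: [-0.5, 0.5, 0.1]
finger_gap: 0.498
ee [ 0.6637 -0.0712  0.2273] yaw 104.97 go [228.4   0.4 199.7]
```

View pics/w17.png

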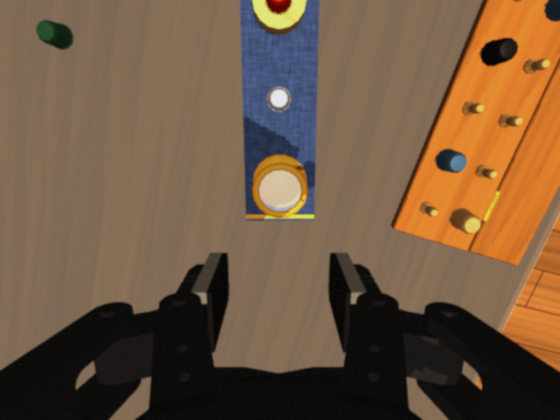

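View pics/s17.png

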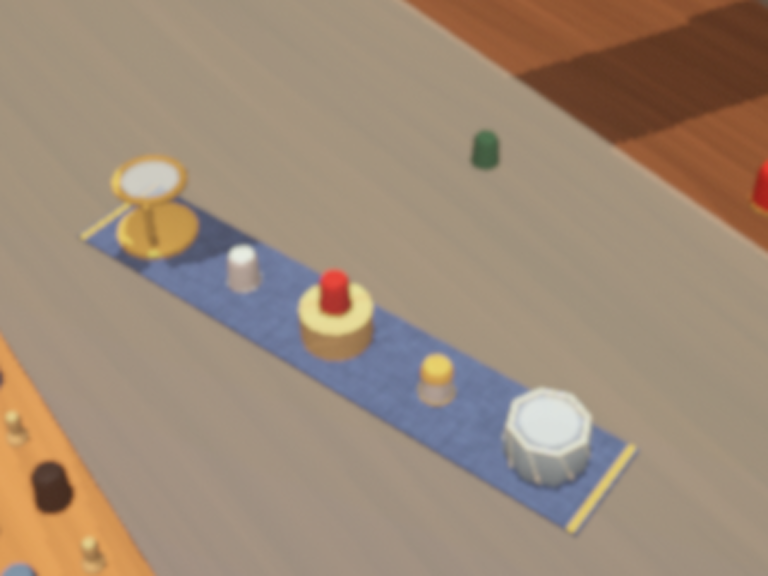

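All are standing. I'll move the arm clear and check the row from the top and scene cameras.

```bash
python3 -m creep '{"linear":[[-30,-50,0],[-60,-100,0],[-90,-150,0],[-120,-200,0],[-150,-230,0]],"delta_rot":[[0,0,0],[0,0,0],[0,0,0],[0,0,0],[0,0,0]],"grip":[0.5,0.5,0.5,0.5,0.5]}' 30
python3 -m creep '{"linear":[[-30,-30,0],[-30,-30,0],[-30,-30,0]],"delta_rot":[[0,0,0],[0,0,0],[0,0,0]],"grip":[0.5,0.5,0.5]}' 30
python3 - <<'E'
from m import *
for nm,z in[("plinth_mid",.032),("silver_thimble_mid",.032),("gilt_thimble_mid",.032),("red_thimble_mid",.056),("magnifier",.056),("cellar",.038),("green_thimble_mid",.03)]: disc(nm,z,"top")
p,d=r.grab_frame("top");cv2.imwrite("pics/top18.png",cv2.resize(p[60:300,120:420],None,fx=2.5,fy=2.5,interpolation=cv2.INTER_CUBIC)[:,:,::-1])
a=cv2.imread("pics/top0.png")
for n,(x0,x1,y0,y1) in dict(mag=(285,320,105,142),cel=(143,175,148,180),green=(257,277,223,243)).items():
    A=cv2.cvtColor(a[y0:y1,x0:x1],cv2.COLOR_BGR2GRAY).astype(np.float32);B=cv2.cvtColor(p[y0:y1,x0:x1],cv2.COLOR_RGB2GRAY).astype(np.float32)
    print(n,cv2.phaseCorrelate(A,B))
E
```

```text
t: 33.8
ee_pos: [0.4785, -0.2767, 0.2272]
orientation: [-0.0, 0.609, 0.793, -0.0]
ft_force: [0.6, -0.3, 0.0]
finger_gap: 0.502
t: 34.17
ee_pos: [0.4592, -0.3125, 0.227]
orientation: [-0.0, 0.609, 0.793, 0.0]
ft_force: [-0.1, -0.2, 0.9]
finger_gap: 0.498
plinth_mid 0.61 px 230.7 145.8 n 325 mean@z [619.7  75.4] circ [620.3  75.4] 23.6 z95 0.0355
silver_thimble_mid 0.63 px 266.8 136.6 n 61 mean@z [637.7   2.7] circ [637.9   2.3] 9.3 z95 0.0337
gilt_thimble_mid 0.45 px 196.2 156.1 n 107 mean@z [599.7 144.9] circ [599.5 144.8] 12.3 z95 0.034
red_thimble_mid 0.64 px 230.4 144.1 n 94 mean@z [619.   73.4] circ [619.2  73.3] 11.0 z95 0.0577
red_thimble_mid 0.49 px 194.3 298.4 n 167 mean@z [318.9 145.3] circ [319.3 146.2] 14.6 z95 0.034
magnifier 0.6 px 302.9 123.9 n 576 mean@z [657.5 -68.7] circ [657.4 -68.8] 28.0 z95 0.0573
green_thimble_mid 0.59 px 267.1 233.6 n 81 mean@z [442.9   3.7] circ [442.2   3.9] 10.2 z95 0.0326
mag ((0.037198571513545886, 0.04877416095653686), 0.9978857135193215)
cel ((-0.010549613591880558, 0.006425663833669049), 1.0032039252109826)
green ((0.0059359188069709745, -0.1475867058268996), 0.8399121254682541)
```

View pics/top18.png

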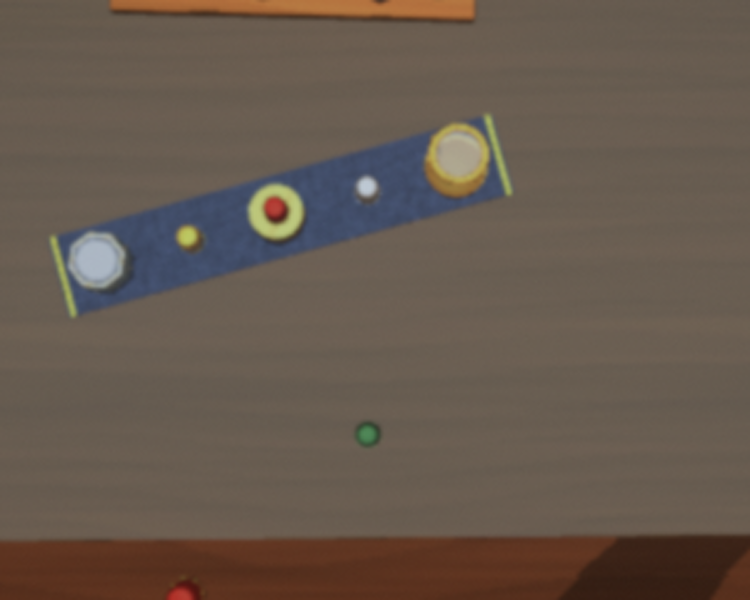

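```bash
python3 -c "
from workcell import r
print(r.finish_job(), r.get_state()['t'])"
```

```text
the job is handed in; nothing more can be done
the job is handed in; nothing more can be done
```

I set out the row and handed the job in. From the magnifier to the salt cellar it runs: all-silver thimble, plinth with the smaller red thimble on its middle, gold-topped thimble. I placed the plinth first, then red, silver and gold. The robot's clock read about 34 s of the 104 s allowed at the last move, and the arm was parked well clear.

What the last checks showed:
- **Upright and in place:** everything stands upright on the runner in both the scene and top views, with the red centred on the plinth.
- **Spacing:** the top camera puts the centres 72–75 mm apart, against the 75 mm wanted. The 72 mm is the plinth to the gold-topped thimble, whose mask also took in some of its side wall. I found no salt cellar in that last check, so the gap beside it rests on earlier wrist-camera measurements.
- **Not shifted:** the magnifier and salt cellar moved less than 0.1 pixel from the first picture, and the green thimble 0.15 pixel (about 0.3 mm).

What disagreed:
- **Camera offset:** the top camera reads everything on the runner about 5 mm nearer the robot than the wrist camera. The shift is common to the whole row, so the row itself is unaffected.
- **Magnifier position:** the estimates spread about 4–9 mm along the row, so I aimed the silver thimble at a compromise between them.

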